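# Load the slide carrier into the scanner and latch it

## Task

Slide the red latch knob of the slide scanner fully open to its stop, push the carrier with the orange grip edge straight into the scanner's slot until it is fully home, orange edge outwards, and slide the latch fully shut again behind it. The coverslips are freshly mounted, so the carrier must stay flat on the bench all the way. Leave the blue carrier and the other things on the bench where they are.

Things in the scene. Friction and masses are not known exactly. Their poses are not given: they have to be found in the camera images.
- scanner: White slide scanner, fixed. Origin on the bench under the middle of the slot's mouth; +x is the way into the slot, y across, z up (mm below in this frame). Low loading deck 32 high at x 0 to 150, y -148 to +86; behind it the housing, 135 high, x 150 to 300. Grey latch guide before the deck at x -45 to 0, y -148 to -62, up to 20 high.
- bay_mouth (a point): Middle of the slot's mouth, 7 mm above the bench (scanner frame (0, 0, 7) mm). The slot lies on the bench, 99 mm wide and 17 mm high; black lead-in cheeks narrow it from 116 mm at x = 0 to 99 mm at x = 18 mm; its end stop is at x = 70 mm.
- bay_home (a point): Where the middle of a fully home carrier lies: scanner frame (25, 0, 7) mm. Its grip edge then stands 20 mm out of the mouth, at x = -20 mm, and the shut bolt lies 2.5 mm behind that edge.
- latch (a joint): Scanner's latch, a steel bolt with a red knob sliding along the scanner's y, in m: 0 shut (bolt tip crosses the mouth as far as y = -22 mm, at x -34.5 to -22.5 mm, 3 to 14 mm high), 0.038 fully open at its stop (tip at y = -60 mm, clear of the mouth); grows as the knob moves to the scanner's -y. Stays where left; about 2 N moves it.
- latch_grip (a point): Middle of the red latch knob, 36 mm above the bench. The knob measures 22 mm along the scanner's x, 14 mm along its y, and reaches from 22 to 48 mm above the bench. At joint value q it stands at (-28.5, -64 - 1000 q) mm in the scanner's frame.
- orange_carrier: Slide carrier with an orange grip edge, loose, 220 g: a flat grey plate, 90 mm along its x, 96 mm along its y, 14 mm thick, with three glass slides sunk in it. Origin at the centre of its underside; local +x is the leading end, the orange grip edge is at local x = -45 mm.
- orange_carrier_grip (a point): Middle of the orange grip edge: local (-45, 0, 7) mm of the orange carrier.
- blue_carrier: The same carrier with a blue grip edge, loose; to be left where it lies.
- vial: Small brown dropper vial, 25 mm across and 56 mm high, standing beside the mouth; bystander. Origin at the centre of its underside.
- marker: Black marker pen, 11x138x12 mm, lying; bystander.
- timer: Bench timer, 64x64x16 mm; bystander.
- dish: Small petri dish, 58 mm across, 12 mm high; bystander.
- forceps: Forceps, 130 mm long, lying; bystander.
- slide_pack: Small standing carton of slides, 29x79x54 mm, beside the way to the slot; bystander.

How it is judged:
By the outcome, as a careful person would: the job done as asked, in the order asked, and still so for the second after the job is handed in, with the robot touching nothing.
It also fails if it takes over 69 s, if anything falls off the work surface, if the arm or the gripper's body presses on something with over 40 N, if the wrist force passes 120 N, or if a joint passes its speed limit or range.

## Robot

A 6-joint arm with a two-finger parallel gripper is mounted at the origin on a cart in front of the work surface, level with it; the furniture and walls round the work are solid. World frame = base frame: x ahead of the robot, y to its left, z up, the work surface at z = 0. Lengths are in m, angles in rad, forces in N, time in s.
With the tool pointing down it reaches from about 0.275 to 0.85 m from the base axis. Payload 5.2 kg.
Tool frame: the origin (TCP) lies midway between the tips of the shut fingers; the grasp point (between the pads) lies 19 mm behind it (env.pinch_z is the distance from the TCP to the grasp point, in m); z points along the fingers, y is the line along which they close (so a half turn about z gives the same grasp; the last joint's range is limited). The gripper opens to 85 mm and grips with 20 to 120 N. Pads are 22 mm wide; open, the fingers measure 114 mm over their backs; the gripper's body (76 mm by 85 mm) begins 54 mm behind the grasp point. The pads swing forward as they close: fully open they stand 13 mm farther back than shut.
Start: joints at [-1.5, 0.259, 1.535, -0, 1.348, -0.203], TCP at [0.149, -0.53, 0.231] pointing down, gripper open.
Joint ranges: [-3.14, 3.14], [-0.91, 2.08], [0.19, 2.58], [-1.22, 4.36], [0.22, 2.71], [-3.12, 3.12]. Speed limits (rad/s): [2.57, 2.57, 3.14, 3.14, 3.14, 3.14].

## Interface

Orientations are given as a unit quaternion [w, x, y, z].
In Python, from cell import telemetry, capture, env, finder gives the robot as it stands.
- The arm moves only by the shell command python3 -m inch 'ROWS' [OPENING] [FORCE]. ROWS is JSON, a list of rows, each a list of 2 entries, a list of its own where there are three numbers: the shift along the tool's x, y, z normalised to -1 to 1, where 1 is 200 mm, then the turn about the tool's z normalised to -1 to 1, where 1 is 60 degrees. A call has 1 to 20 rows; each row is the pose to reach, as a shift and turn from the pose commanded when the call began, along the tool's axes at that moment; what a row does not reach only later rows make up. A row lasts 1/12 s, in which the tool goes at most 41.7 mm and 7.16 degrees, less where a joint would pass 70% of its speed; a pose out of reach is approached as far as the arm can. A call with a number of a shift or a turn outside -1 to 1 is refused whole. A call with a gripper value outside its range is refused whole. OPENING is the opening, from -1 (shut) to 1 (fully open), set as the call begins (- or left out, the last holds). The fingers move at their own pace and stop on an object; FORCE is the grip in N (left out, the last holds). Time passes only in rows, so rows that repeat a pose let the fingers close. It gives the time, the measured TCP pose, the force, the opening and the grip force at its end, in the units of the state.
- telemetry.read_state(): the state, without advancing time (a new reading comes with each control period).
- capture(name): name is "side" or "top" or "wrist"; returns a dict with "pixels" (400x640x3 uint8, blue, green, red), "intrinsics" (3x3 intrinsics, pixels), "cam_to_world" (4x4, takes a point from camera to world coordinates); the wrist camera has in their place "mount" (4x4, takes a point from camera to tool coordinates, whose origin is the TCP and whose axes are the flange's). Camera axes: x right, y down, z forward; pixel columns grow to the right and rows downward; lengths in m; the calibration is good to about 2 mm. The wrist camera is an equidistant fisheye: a pixel r from the principal point sees the ray r / f radians off the axis. A picture is of the moment at which its call begins: read the wrist's pose just before it. There is no depth.
- env.sign_off(): hands the job in; it is judged then, once.
Trained networks look in a picture, given as the dict that the camera call returned (one of the last four; its "shot" number tells which), for a name from the list of things; names that differ only in an ending like _2 or _b are one class to them, and where a whole thing is asked for, a point or a joint stands for the part that bears it (a point fixed in the world has none). Each returns a list of dicts, best first, with "score" (0 to 1); they miss things now and then, are a little off and sometimes report something else, mostly with a low value. They report only what shows in the picture. A call takes as long as a camera call.
- finder.look_for(picture, query): "location" ([x, y, z] in m, in world coordinates, good to about 4 mm: the middle of the surface that is visible of it).
- finder.silhouettes(picture, query): "pixels" (400x640 bool, what is visible of it).
- finder.mark_of(picture, query): "location" ([x, y, z] in m, in world coordinates, good to about 4 mm: a listed point, or the origin of a listed thing).
The state is a dict: "clock": time; "q": joint angles; "qd": joint speeds; "joint_efforts": joint torques, N m; "tcp_pos": TCP position; "tool_rot": TCP orientation; "force": force on the tool from outside, world axes, zero at the start; "wrist_torque": the same for the moment, N m; "finger_gap": finger opening in m; "grasp_force": force on a finger pad.
Only numpy, scipy, OpenCV 4.12 (cv2) and the standard library are available. Lean on these libraries where they do the work, as an engineer would, in place of code of your own. Each camera call takes 0.05 s, during which the arm holds its last target. There are 200 camera calls.

## Working session

There is one attempt and no reset: what is moved stays moved. The work goes in short steps, Python scripts to look and compute and a shell command to move; the robot and the scene stay as the last step left them, time stands still between calls to the robot, and variables do not carry over. Pictures are saved under pics/ and viewed, at most 10 in all, crops included, and the job is handed in when it is done.

```bash
ls; mkdir -p pics; cat > h.py <<'E'
import numpy as np,cv2
from cell import telemetry,capture,env,finder
E
python3 - <<'E'
from h import *
s=telemetry.read_state();print(s['clock'],s['tcp_pos'],s['tool_rot'],s['force'],s['finger_gap'],env.pinch_z)
for n in('top','side'):
    p=capture(n);cv2.imwrite(f'pics/{n}0.png',p['pixels'])
    for q in['bay_mouth','bay_home','latch_grip','orange_carrier','orange_carrier_grip','blue_carrier','vial','slide_pack','scanner','timer','dish','marker','forceps']:
        print(n,q,[(np.round(d['location'],4).tolist(),round(d['score'],2)) for d in finder.mark_of(p,q)[:2]])
E
```

```text
pics
0.0 [ 0.14869791 -0.52895951  0.23048368] [-9.06115981e-04  9.90641123e-01  1.36489349e-01  4.24394912e-05] [ 0.7277634  -0.7048892  -0.35335519] 0.08526164615449994 0.0187
top bay_mouth [([0.5716, -0.1424, 0.0031], 0.58)]
top bay_home [([0.5794, -0.1707, 0.0047], 0.8)]
top latch_grip [([0.501, -0.1275, 0.0335], 0.55), ([0.596, 0.455, 0.004], 0.35)]
top orange_carrier [([0.4638, 0.0895, 0.002], 0.6)]
top orange_carrier_grip [([0.45, 0.1349, 0.0111], 0.84), ([0.5835, -0.1685, 0.0061], 0.73)]
top blue_carrier [([0.6153, 0.1215, -0.0017], 0.73)]
top vial [([0.7212, -0.0915, -0.0057], 0.61)]
top slide_pack [([0.7549, 0.0398, -0.0035], 0.67), ([0.4593, 0.0925, 0.003], 0.33)]
top scanner [([0.5706, -0.1457, -0.0003], 0.59)]
top timer [([0.3863, -0.3726, 0.0018], 0.93), ([0.4519, 0.1346, 0.005], 0.16)]
top dish [([0.4924, 0.2698, -0.0026], 0.5)]
top marker [([0.3833, -0.2145, 0.0033], 0.72)]
top forceps [([0.6008, 0.4513, 0.001], 0.45), ([0.4497, 0.1369, 0.0101], 0.3)]
side bay_mouth [([0.5736, -0.1443, 0.0064], 0.6)]
side bay_home [([0.577, -0.1715, 0.0078], 0.78), ([0.7241, -0.0896, 0.0032], 0.69)]
side latch_grip [([0.5002, -0.1238, 0.0375], 0.52)]
side orange_carrier [([0.4609, 0.0946, -0.0006], 0.95)]
side orange_carrier_grip [([0.4478, 0.1357, 0.0044], 0.57)]
side blue_carrier [([0.6176, 0.1205, 0.0022], 0.82)]
side vial [([0.7228, -0.0898, 0.0034], 0.5)]
side slide_pack [([0.7561, 0.0408, -0.0002], 0.71)]
side scanner [([0.5777, -0.1432, 0.0013], 0.92), ([0.7226, -0.0895, 0.0022], 0.58)]
side timer [([0.3911, -0.3767, 0.0029], 0.67)]
side dish [([0.4915, 0.2712, 0.0001], 0.76)]
side marker []
side forceps [([0.6017, 0.4499, -0.0001], 0.48)]
```

View pics/top0.png

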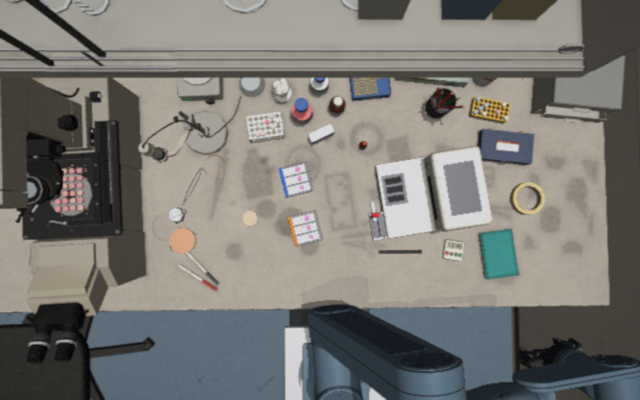

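View pics/side0.png

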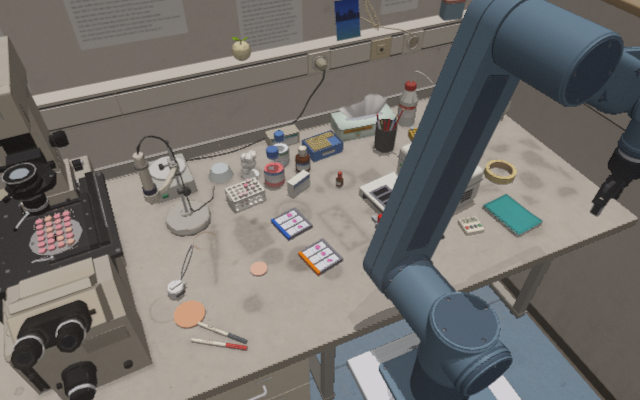

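The top view shows the scanner with its mouth to the left (world +y), and the knob at about (375, 213). The orange carrier is at about (305, 228), with its grip edge on the left. The side view shows the same layout, partly hidden by the arm. Next I'll write the helpers and move to a viewing pose.

```bash
cat > h.py <<'E'
import numpy as np,cv2,sys
from scipy.spatial.transform import Rotation as R
from cell import telemetry,capture,env,finder
def pose():
    s=telemetry.read_state();q=s['tool_rot'];return s,np.array(s['tcp_pos']),R.from_quat([q[1],q[2],q[3],q[0]]).as_matrix()
def yaw(M): return np.degrees(np.arctan2(M[1,0],M[0,0]))
def plan(p,psi=None,ps=None):
    "shift/turn in command units from measured pose to TCP p, tool x at world angle psi (deg)"
    s,t,M=pose();d=M.T@(np.array(p)-t)/.2
    print('t',round(s['clock'],2),'shift',np.round(d,3),'turn',None if psi is None else np.round(-((psi-yaw(M)+180)%360-180)/60,3))
def shot(n):
    s,t,M=pose();p=capture(n)
    if n=='wrist':
        T=np.eye(4);T[:3,:3]=M;T[:3,3]=t;p['T']=T@p['mount']
    else:p['T']=np.array(p['cam_to_world'])
    p['fish']=n=='wrist';return p
def ground(p,uv,z):
    K=np.array(p['intrinsics']);uv=np.atleast_2d(uv).astype(float)
    a=(uv-K[:2,2])/[K[0,0],K[1,1]]
    if p['fish']:
        r=np.linalg.norm(a,axis=1,keepdims=True)+1e-12;d=np.c_[a/r*np.sin(r),np.cos(r)]
    else:d=np.c_[a,np.ones(len(a))]
    d=d@p['T'][:3,:3].T;o=p['T'][:3,3];return o+d*((z-o[2])/d[:,2:])
def topdown(p,z,x0,x1,y0,y1,mm=1.0):
    "rectified picture of plane z, image up=+x, left=+y, mm per pixel"
    xs=np.arange(x1,x0,-mm/1000);ys=np.arange(y1,y0,-mm/1000);Y,X=np.meshgrid(ys,xs)
    P=np.stack([X,Y,np.full_like(X,z)],-1)-p['T'][:3,3];c=P@p['T'][:3,:3];K=p['intrinsics']
    if p['fish']:
        r=np.linalg.norm(c[...,:2],axis=-1)+1e-12;th=np.arctan2(r,c[...,2]);a=c[...,:2]/r[...,None]*th[...,None]
    else:a=c[...,:2]/c[...,2:]
    return cv2.remap(p['pixels'],(a[...,0]*K[0][0]+K[0][2]).astype(np.float32),(a[...,1]*K[1][1]+K[1][2]).astype(np.float32),cv2.INTER_LINEAR)
E
python3 - <<'E'
from h import *
p=shot('wrist');print(np.round(p['mount'],3),p['intrinsics'])
plan([.46,.0,.33],97)
E
```

```text
[[-0.001 -0.951 -0.31   0.079]
 [ 1.    -0.001 -0.001  0.   ]
 [ 0.    -0.31   0.951 -0.144]
 [ 0.     0.     0.     1.   ]] [[309.70691629   0.         320.92129499]
 [  0.         309.70691629 198.43350653]
 [  0.           0.           1.        ]]
t 1.45 shift [ 2.214 -2.128 -0.494] turn -1.355
```

```bash
python3 -m inch '[[[0,0,-0.5],0],[[0,0,-0.5],0],[[0,0,-0.5],0],[[0.3,-0.3,-0.5],-0.2],[[0.6,-0.6,-0.5],-0.4],[[1,-1,-0.5],-0.7],[[1,-1,-0.5],-0.7],[[1,-1,-0.5],-0.7],[[1,-1,-0.5],-0.7],[[1,-1,-0.5],-0.7],[[1,-1,-0.5],-0.7],[[1,-1,-0.5],-0.7]]' 
python3 -c "
from h import *
plan([.46,.0,.33],97)"
```

```text
clock: 2.45
tcp_pos: [0.2879, -0.2817, 0.3318]
tool_rot: [0.001, 0.875, 0.484, -0.0]
force: [0.4, -1.4, 0.4]
finger_gap: 0.0855
grasp_force: 0.0
t 2.45 shift [ 1.65  -0.02   0.008] turn -0.652
```

```bash
python3 -m inch '[[[1,0,0],-0.65],[[1,0,0],-0.65],[[1,0,0],-0.65],[[1,0,0],-0.65],[[1,0,0],-0.65],[[1,0,0],-0.65],[[1,0,0],-0.65],[[1,0,0],-0.65],[[1,0,0],-0.65]]' 
python3 -c "
from h import *
plan([.46,.0,.33],97)
p=shot('wrist');cv2.imwrite('pics/w1.png',p['pixels'])"
```

```text
clock: 3.2
tcp_pos: [0.3939, -0.1154, 0.3311]
tool_rot: [-0.0, 0.666, 0.746, -0.0]
force: [0.0, -0.2, 0.2]
finger_gap: 0.0853
grasp_force: 0.0
t 3.2 shift [0.536 0.393 0.005] turn -0.009
```

View pics/w1.png

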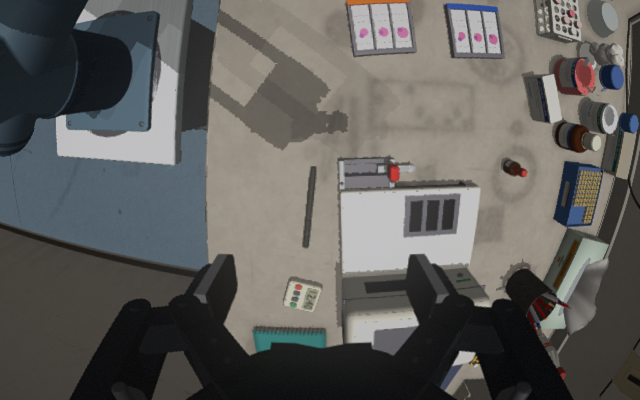

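The wrist view shows the scanner deck at px (342–478, 185–270), the knob at (394, 173) and the orange carrier at (380, 28). I'll move back so all of it is in view, then rectify.

```bash
python3 -m inch '[[[0.55,0.4,0],0],[[0.55,0.4,0],0],[[0.55,0.4,0],0],[[0.55,0.4,0],0],[[0.55,0.4,0],0],[[0.55,0.4,0],0],[[0.55,0.4,0],0]]' 
cat > m.py <<'E'
from h import *
p=shot('wrist');np.save('w.npy',p,allow_pickle=True)
a=topdown(p,.032,.38,.68,-.35,.17);cv2.imwrite('pics/'+sys.argv[1]+'_032.png',cv2.copyMakeBorder(a,0,0,0,0,0))
b=topdown(p,.014,.38,.68,-.35,.17)
cv2.imwrite('pics/'+sys.argv[1]+'.png',np.vstack([a,b]))
for q in['bay_mouth','bay_home','latch_grip','orange_carrier','orange_carrier_grip','blue_carrier','scanner']:
    print(q,[(np.round(d['location'],4).tolist(),round(d['score'],2)) for d in finder.mark_of(p,q)[:1]])
for q in ['orange_carrier','blue_carrier']:
  for d in finder.silhouettes(p,q)[:1]:
    m=d['pixels'].astype(np.uint8);c=max(cv2.findContours(m,0,cv2.CHAIN_APPROX_NONE)[0],key=cv2.contourArea)
    w=ground(p,c[:,0,:],.014)[:,:2]*1000;print(q,d['score'],cv2.minAreaRect(w.astype(np.float32)))
E
python3 m.py r1
```

```text
clock: 3.83
tcp_pos: [0.4603, 0.0032, 0.3312]
tool_rot: [-0.0, 0.665, 0.746, -0.0]
force: [0.3, -0.5, 0.4]
finger_gap: 0.0852
grasp_force: 0.0
bay_mouth [([0.5743, -0.1455, 0.0065], 0.58)]
bay_home [([0.5769, -0.1632, 0.0072], 0.73)]
latch_grip [([0.5067, -0.1248, 0.0344], 0.94)]
orange_carrier [([0.4569, 0.095, -0.0039], 0.75)]
orange_carrier_grip [([0.4514, 0.1388, 0.008], 0.94)]
blue_carrier [([0.6134, 0.1171, -0.0002], 0.78)]
scanner [([0.5704, -0.1411, -0.0016], 0.85)]
orange_carrier 0.61 ((459.9518127441406, 92.64852905273438), (96.327392578125, 91.81407928466797), 14.051115989685059)
blue_carrier 0.62 ((612.8480834960938, 120.86689758300781), (100.05322265625, 92.95458984375), 14.362988471984863)
```

View pics/r1.png

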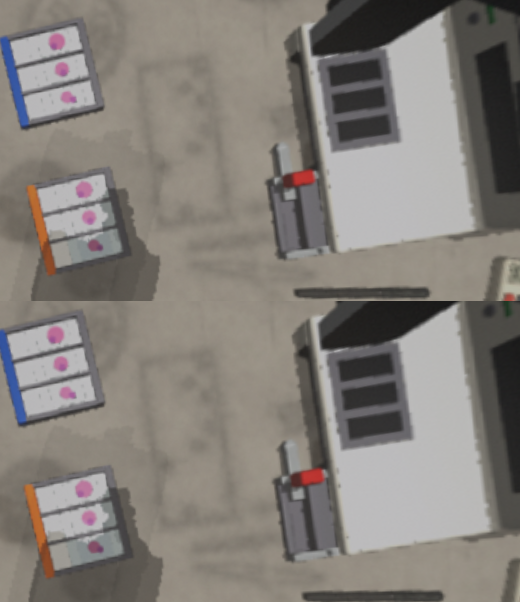

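```bash
python3 - <<'E'
from h import *
p=np.load('w.npy',allow_pickle=True).item()
a=topdown(p,.032,.40,.68,-.24,-.09,.35)
cv2.imwrite('pics/z1.png',cv2.resize(a,None,fx=.75,fy=.75) if a.shape[0]>790 else np.rot90(a))
print(a.shape)
E
```

```text
(801, 429, 3)
```

View pics/z1.png

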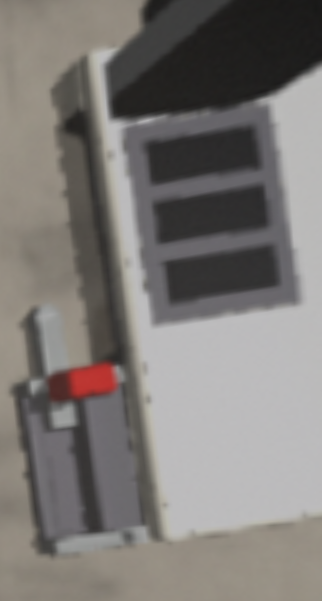

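```bash
python3 -c "
from h import *
plan([.502,-.1265,.12],97.5);plan([.502,-.1265,.027],97.5)"
```

```text
t 4.33 shift [-0.675  0.129  1.057] turn -0.014
t 4.33 shift [-0.675  0.129  1.522] turn -0.014
```

```bash
python3 -m inch '[[[-0.675,0.13,0.5],-0.014],[[-0.675,0.13,0.5],-0.014],[[-0.675,0.13,0.5],-0.014],[[-0.675,0.13,0.5],-0.014],[[-0.675,0.13,0.7],-0.014],[[-0.675,0.13,1],-0.014],[[-0.675,0.13,1],-0.014],[[-0.675,0.13,1],-0.014],[[-0.675,0.13,1],-0.014],[[-0.675,0.13,1],-0.014]]' 0.06 40
python3 - <<'E'
from h import *
plan([.502,-.1265,.027],97.5)
p=shot('wrist')
for q in['latch_grip','bay_mouth']:print([(np.round(d['location'],4),d['score']) for d in finder.mark_of(p,q)[:1]])
s=finder.silhouettes(p,'latch_grip')
cv2.imwrite('pics/k1.png',topdown(p,.032,.38,.68,-.24,-.05,.5))
E
```

```text
clock: 5.17
tcp_pos: [0.5036, -0.1268, 0.133]
tool_rot: [0.001, 0.659, 0.752, 0.0]
force: [0.7, -0.5, 0.4]
finger_gap: 0.0452
grasp_force: 0.0
t 5.17 shift [ 0.003 -0.009  0.53 ] turn 0.001
[(array([ 0.5007, -0.1252,  0.0364]), 0.97)]
[(array([ 0.5723, -0.1464,  0.0082]), 0.56)]
```

View pics/k1.png

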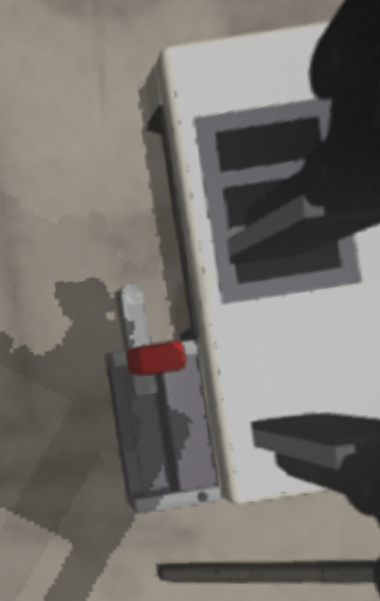

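The rectified view shows the knob at (157, 358), which is x≈0.501. The deck's front edge is tilted about 7.5°. Descending to grip.

```bash
python3 -m inch '[[[0,-0.01,0.2],0],[[0,-0.01,0.4],0],[[0,-0.01,0.53],0],[[0,-0.01,0.53],0],[[0,-0.01,0.53],0]]' && python3 -m inch '[[[0,0,0],0],[[0,0,0],0],[[0,0,0],0],[[0,0,0],0],[[0,0,0],0]]' -1 40
```

```text
clock: 5.78
tcp_pos: [0.5, -0.1263, 0.0253]
tool_rot: [-0.001, 0.659, 0.752, -0.0]
force: [0.5, 0.6, 1.2]
finger_gap: 0.0453
grasp_force: 0.0
clock: 6.2
tcp_pos: [0.5021, -0.1274, 0.0277]
tool_rot: [0.002, 0.659, 0.752, 0.0]
force: [-0.2, 0.3, 6.4]
finger_gap: 0.0134
grasp_force: 40.6
```

```bash
python3 -m inch '[[[0,-0.04,0],0],[[0,-0.08,0],0],[[0,-0.12,0],0],[[0,-0.15,0],0],[[0,-0.15,0],0],[[0,-0.15,0],0]]' && python3 -m inch '[[[0,-0.01,0],0],[[0,-0.02,0],0],[[0,-0.03,0],0],[[0,-0.03,0],0],[[0,-0.03,0],0]]'
```

```text
clock: 6.7
tcp_pos: [0.4717, -0.1322, 0.0277]
tool_rot: [0.003, 0.659, 0.752, -0.0]
force: [-1.5, -2.0, 9.2]
finger_gap: 0.0129
grasp_force: 41.0
clock: 7.12
tcp_pos: [0.4685, -0.1327, 0.0277]
tool_rot: [0.005, 0.659, 0.752, 0.002]
force: [8.7, 1.1, 3.0]
finger_gap: 0.013
grasp_force: 40.5
```

```bash
python3 -m inch '[[[0,-0.015,0],0],[[0,-0.03,0],0],[[0,-0.03,0],0],[[0,-0.03,0],0]]' && python3 -m inch '[[[0,0,0],0],[[0,0.025,0],0],[[0,0.04,0],0],[[0,0.04,0],0]]' 0.1 && python3 -m inch '[[[0.01,0,-0.2],0],[[0.01,0,-0.4],0],[[0.4,0,-0.55],0],[[0.8,0,-0.55],0],[[0.95,0,-0.55],0],[[0.95,0,-0.55],0],[[0.95,0,-0.55],0],[[0.95,0,-0.55],0]]' && python3 - <<'E'
from h import *
p=shot('wrist')
for q in['latch_grip','bay_mouth','orange_carrier']:print([(np.round(d['location'],4),d['score']) for d in finder.mark_of(p,q)[:1]])
E
```

```text
clock: 7.45
tcp_pos: [0.4679, -0.1331, 0.0279]
tool_rot: [0.008, 0.66, 0.751, 0.005]
force: [27.8, 10.1, -12.9]
finger_gap: 0.013
grasp_force: 39.8
clock: 7.78
tcp_pos: [0.4671, -0.1312, 0.0258]
tool_rot: [0.0, 0.659, 0.752, 0.0]
force: [0.3, 0.3, -0.0]
finger_gap: 0.0469
grasp_force: 0.0
clock: 8.45
tcp_pos: [0.4399, 0.0612, 0.1359]
tool_rot: [-0.001, 0.658, 0.753, 0.0]
force: [-1.0, 0.1, 0.2]
finger_gap: 0.0468
grasp_force: 0.0
[(array([ 0.4559,  0.0935, -0.0012]), 0.23)]
[(array([ 0.5726, -0.1435,  0.0068]), 0.82)]
[(array([ 0.4557,  0.0941, -0.0024]), 0.81)]
```

```bash
python3 - <<'E'
from h import *
p=shot('wrist')
for d in finder.silhouettes(p,'orange_carrier')[:1]:
    m=d['pixels'].astype(np.uint8);c=max(cv2.findContours(m,0,cv2.CHAIN_APPROX_NONE)[0],key=cv2.contourArea)
    w=ground(p,c[:,0,:],.014)[:,:2]*1000;print(d['score'],cv2.minAreaRect(w.astype(np.float32)))
plan([.4415,.1625,.06],104);plan([.4415,.1625,.0],104)
E
```

```text
0.94 ((459.8786926269531, 92.15986633300781), (97.34286499023438, 91.66998291015625), 14.103723526000977)
t 8.75 shift [0.528 0.067 0.376] turn -0.11
t 8.75 shift [0.528 0.067 0.676] turn -0.11
```

```bash
python3 -m inch '[[[0.2,0.07,0.1],-0.11],[[0.4,0.07,0.2],-0.11],[[0.53,0.07,0.35],-0.11],[[0.53,0.07,0.5],-0.11],[[0.53,0.07,0.62],-0.11],[[0.53,0.07,0.675],-0.11],[[0.53,0.07,0.675],-0.11],[[0.53,0.07,0.675],-0.11]]' 0.06 && python3 -m inch '[[[-0.05,0,0],0],[[-0.1,0,0],0],[[-0.15,0,0],0],[[-0.2,0,0],0],[[-0.25,0,0],0],[[-0.3,0,0],0],[[-0.35,0,0],0],[[-0.4,0,0],0],[[-0.45,0,0],0],[[-0.5,0,0],0],[[-0.55,0,0],0],[[-0.6,0,0],0],[[-0.62,0,0],0],[[-0.62,0,0],0]]' && cat > c.py <<'E'
from h import *
O=np.array([573,-145.5]);th=np.radians(7.5);ex=np.array([np.sin(th),-np.cos(th)]);ey=np.array([np.cos(th),np.sin(th)])
def w2s(v):v=np.array(v)*1000-O if max(abs(np.array(v)))<5 else np.array(v)-O;return np.array([v@ex,v@ey])
def s2w(a):return (O+a[0]*ex+a[1]*ey)/1000
def car(n='wrist'):
    p=shot(n)
    for d in finder.silhouettes(p,'orange_carrier')[:1]:
        m=d['pixels'].astype(np.uint8);c=max(cv2.findContours(m,0,cv2.CHAIN_APPROX_NONE)[0],key=cv2.contourArea)
        r=cv2.minAreaRect((ground(p,c[:,0,:],.014)[:,:2]*1000).astype(np.float32))
        print(n,round(d['score'],2),np.round(r[1],1),'ang-7.5:',round((r[2]+45)%90-45-7.5,1),'center scanner',np.round(w2s(r[0]),1))
    g=finder.mark_of(p,'orange_carrier_grip')[:1]
    if g:print('grip',np.round(w2s(g[0]['location'][:2]),1),g[0]['score'])
    return p
E
python3 - <<'E'
from c import *
s,t,M=pose();print('tcp',w2s(t[:2]),t[2],yaw(M)-97.5)
car();car('top')
E
```

```text
clock: 9.42
tcp_pos: [0.4417, 0.1632, -0.0005]
tool_rot: [-0.001, 0.615, 0.788, -0.001]
force: [0.6, -0.7, 1.1]
finger_gap: 0.0456
grasp_force: 0.0
clock: 10.58
tcp_pos: [0.4726, 0.0428, 0.0004]
tool_rot: [0.0, 0.615, 0.788, 0.0]
force: [0.4, -0.2, 0.0]
finger_gap: 0.0455
grasp_force: 0.0
tcp [-199.7972739   -74.98833126] 0.0003555211254519762 6.5580395511264555
wrist 0.65 [59.3 50. ] ang-7.5: 6.5 center scanner [-171.   -72.3]
grip [-187.8  -73.6] 0.65
top 0.49 [120.9  63. ] ang-7.5: -50.5 center scanner [-121.9  -53.8]
grip [-187.1  -75.3] 0.5
```

```bash
python3 -m inch '[[[0.05,0,0],0],[[0.08,0,-0.15],0],[[0.08,0,-0.3],-0.1],[[0.08,0,-0.35],-0.2],[[0.08,0,-0.35],-0.35],[[0,0,-0.35],-0.5],[[0,0,-0.35],-0.6],[[0,0,-0.35],-0.7],[[0,0,-0.35],-0.8],[[0,0,-0.35],-0.9],[[0,0,-0.35],-0.9]]' && python3 - <<'E'
from c import *
car()
a=s2w([-143,-147]);plan([*a,.06],187.5);plan([*a,0],187.5)
E
```

```text
clock: 11.8
tcp_pos: [0.4716, 0.0449, 0.0703]
tool_rot: [-0.0, 0.188, 0.982, 0.0]
force: [-0.7, -0.3, -0.3]
finger_gap: 0.0451
grasp_force: 0.0
wrist 0.63 [98.8 95.3] ang-7.5: 6.3 center scanner [-144.7  -69. ]
grip [-187.8  -72.7] 0.74
t 11.95 shift [ 0.166 -0.431  0.052] turn -0.492
t 11.95 shift [ 0.166 -0.431  0.352] turn -0.492
```

```bash
python3 -m inch '[[[0.17,-0.15,0],-0.1],[[0.17,-0.3,0],-0.2],[[0.17,-0.43,0],-0.3],[[0.17,-0.43,0],-0.4],[[0.17,-0.43,0],-0.49],[[0.17,-0.43,0.15],-0.49],[[0.17,-0.43,0.28],-0.49],[[0.17,-0.43,0.35],-0.49],[[0.17,-0.43,0.35],-0.49]]' && python3 - <<'E'
from c import *
s,t,M=pose();print('tcp',w2s(t[:2]),t[2],yaw(M)-187.5)
a=s2w([-143,-61]);plan([*a,0],187.5)
E
```

```text
clock: 12.7
tcp_pos: [0.4079, -0.0229, -0.0012]
tool_rot: [-0.001, -0.064, 0.998, 0.0]
force: [-1.2, 0.4, -0.6]
finger_gap: 0.0454
grasp_force: 0.0
tcp [-143.08453047 -147.7097785 ] -0.0011970081955884893 -360.1450657535636
t 12.7 shift [-0.434  0.001 -0.007] turn -0.002
```

```bash
python3 -m inch '[[[-0.05,0,-0.006],0],[[-0.1,0,-0.006],0],[[-0.15,0,-0.006],0],[[-0.2,0,-0.006],0],[[-0.25,0,-0.006],0],[[-0.3,0,-0.006],0],[[-0.34,0,-0.006],0],[[-0.38,0,-0.006],0],[[-0.41,0,-0.006],0],[[-0.43,0,-0.006],0],[[-0.435,0,-0.006],0],[[-0.435,0,-0.006],0]]' && python3 - <<'E'
from c import *
s,t,M=pose();print('tcp',w2s(t[:2]),t[2],yaw(M)-187.5)
car()
E
python3 -m inch '[[[0.03,0,-0.02],0],[[0.1,0,-0.2],0],[[0.1,0,-0.35],0],[[0.1,0,-0.5],0.1],[[0.1,0,-0.5],0.2],[[0.1,0,-0.5],0.3],[[0.1,0,-0.5],0.4],[[0.1,0,-0.5],0.5],[[0.1,0,-0.5],0.6],[[0.1,0,-0.5],0.7],[[0.1,0,-0.5],0.8],[[0.1,0,-0.5],0.9],[[0.1,0,-0.5],0.9]]' && python3 - <<'E'
from c import *
car()
a=s2w([-205,0]);plan([*a,.06],97.5);plan([*a,0],97.5)
E
```

```text
clock: 13.7
tcp_pos: [0.4951, -0.0118, 0.0015]
tool_rot: [0.0, -0.066, 0.998, -0.0]
force: [-0.2, -0.3, 0.0]
finger_gap: 0.0453
grasp_force: 0.0
tcp [-142.73299699  -59.8066602 ] 0.0014898681400077642 -359.97235430825594
wrist 0.73 [51.2 60. ] ang-7.5: 0.2 center scanner [-142.2  -31.2]
grip [  38.  -194.7] 0.72
clock: 14.93
tcp_pos: [0.4742, -0.0144, 0.1017]
tool_rot: [-0.0, 0.396, 0.918, 0.0]
force: [-0.4, -1.1, 0.2]
finger_gap: 0.0455
grasp_force: 0.0
wrist 0.92 [102.2  92. ] ang-7.5: 0.6 center scanner [-139.2   -2.6]
grip [-184.2   -2.4] 0.78
t 15.08 shift [0.013 0.509 0.208] turn 0.603
t 15.08 shift [0.013 0.509 0.508] turn 0.603
```

```bash
python3 -m inch '[[[0,0.15,0],0.1],[[0,0.3,0],0.2],[[0.01,0.5,0],0.3],[[0.01,0.5,0],0.4],[[0.01,0.5,0],0.5],[[0.01,0.5,0],0.603],[[0.01,0.5,0],0.603],[[0.01,0.5,0],0.603]]' -0.3 && python3 - <<'E'
from c import *
p=car()
for d in finder.silhouettes(p,'blue_carrier')[:1]:
    m=d['pixels'].astype(np.uint8);c=max(cv2.findContours(m,0,cv2.CHAIN_APPROX_NONE)[0],key=cv2.contourArea)
    r=cv2.minAreaRect((ground(p,c[:,0,:],.014)[:,:2]*1000).astype(np.float32));print([w2s(b).round(1) for b in cv2.boxPoints(r)])
a=s2w([-203,-6]);plan([*a,.06],97.5);plan([*a,0.002],97.5)
E
```

```text
clock: 15.75
tcp_pos: [0.5457, 0.056, 0.1014]
tool_rot: [-0.0, 0.659, 0.753, -0.0]
force: [0.0, -0.5, -0.5]
finger_gap: 0.0297
grasp_force: 0.0
wrist 0.62 [96.  94.7] ang-7.5: 0.1 center scanner [-140.8   -1.2]
grip [-184.8   -2.1] 0.77
[array([-298.1,   21.3]), array([-207.2,   31.7]), array([-218.4,  129.1]), array([-309.3,  118.7])]
t 15.95 shift [-0.    -0.027  0.208] turn -0.001
t 15.95 shift [-0.    -0.027  0.498] turn -0.001
```

```bash
python3 -m inch '[[[0,-0.027,0.12],0],[[0,-0.027,0.25],0],[[0,-0.027,0.38],0],[[0,-0.027,0.47],0],[[0,-0.027,0.495],0],[[0,-0.027,0.495],0]]' && python3 -m inch '[[[-0.04,0,0],0],[[-0.08,0,0],0],[[-0.13,0,0],0],[[-0.18,0,0],0],[[-0.23,0,0],0],[[-0.28,0,0],0],[[-0.33,0,0],0],[[-0.38,0,0],0],[[-0.41,0,0],0],[[-0.43,0,0],0],[[-0.43,0,0],0]]' && python3 - <<'E'
from c import *
s,t,M=pose();print('tcp',w2s(t[:2]),t[2],yaw(M)-97.5)
p=car()
cv2.imwrite('pics/p1.png',topdown(p,.014,.45,.68,-.24,0.02,.5))
E
```

```text
clock: 16.45
tcp_pos: [0.5395, 0.0552, 0.0014]
tool_rot: [-0.001, 0.66, 0.751, -0.001]
force: [1.2, 0.4, -0.2]
finger_gap: 0.0297
grasp_force: 0.0
clock: 17.37
tcp_pos: [0.5518, -0.0312, 0.0024]
tool_rot: [0.0, 0.661, 0.751, -0.0]
force: [-0.0, 0.3, -0.5]
finger_gap: 0.03
grasp_force: 0.0
tcp [-116.06798334   -6.14234619] 0.0024240277987259314 -0.2033028942786359
wrist 0.91 [43.8 51.6] ang-7.5: 2.1 center scanner [-86.6  -7.3]
grip [-107.5   -0.2] 0.87
```

View pics/p1.png

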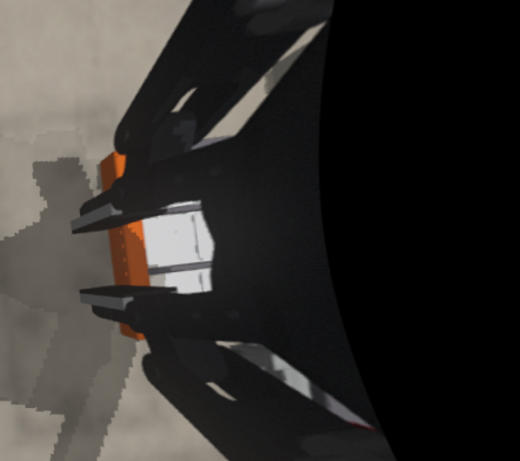

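The wrist view shows the orange edge from (105, 155) to (135, 338), with both fingers behind it. That puts it at y≈-2 mm, square to the slot, so I'll push it in.

```bash
python3 -m inch '[[[-0.03,0,0],0],[[-0.06,0,0],0],[[-0.09,0,0],0],[[-0.12,0,0],0],[[-0.15,0,0],0],[[-0.18,0,0],0],[[-0.21,0,0],0],[[-0.24,0,0],0],[[-0.24,0,0],0]]' && python3 -m inch '[[[-0.03,0,0],0],[[-0.06,0,0],0],[[-0.09,0,0],0],[[-0.12,0,0],0],[[-0.13,0,0],0],[[-0.13,0,0],0]]' && python3 - <<'E'
from c import *
s,t,M=pose();print('tcp',w2s(t[:2]),t[2],yaw(M)-97.5,s['wrist_torque'])
p=car()
E
```

```text
clock: 18.27
tcp_pos: [0.5581, -0.0793, 0.0026]
tool_rot: [0.001, 0.661, 0.751, -0.0]
force: [-0.2, 0.1, -0.3]
finger_gap: 0.0295
grasp_force: 0.0
clock: 18.77
tcp_pos: [0.5613, -0.1044, 0.0025]
tool_rot: [0.0, 0.661, 0.751, -0.0]
force: [0.7, -1.1, -0.5]
finger_gap: 0.0301
grasp_force: 0.0
tcp [-42.2723911   -6.28569921] 0.0025346175562848093 -0.19233262970497833 [-0.02086242  0.05681328 -0.04139636]
wrist 0.65 [45.4 39.9] ang-7.5: 2.8 center scanner [-18.2  -8.3]
```

```bash
python3 -m inch '[[[-0.02,0,0],0],[[-0.035,0,0],0],[[-0.045,0,0],0],[[-0.05,0,0],0],[[-0.05,0,0],0]]' && python3 -m inch '[[[-0.01,0,0],0],[[-0.02,0,0],0],[[-0.025,0,0],0],[[-0.025,0,0],0]]' && python3 -c "
from c import *
s,t,M=pose();print('tcp',w2s(t[:2]))"
```

```text
clock: 19.33
tcp_pos: [0.5621, -0.1128, 0.0025]
tool_rot: [-0.001, 0.66, 0.751, 0.0]
force: [0.1, 3.8, 0.6]
finger_gap: 0.03
grasp_force: 2.0
clock: 19.67
tcp_pos: [0.5617, -0.1134, 0.0024]
tool_rot: [-0.003, 0.66, 0.751, 0.002]
force: [-0.3, 19.5, 6.7]
finger_gap: 0.0302
grasp_force: 9.8
tcp [-33.34966027  -7.03520654]
```

```bash
python3 -m inch '[[[0.05,0,0],0],[[0.15,0,-0.02],0],[[0.25,0,-0.2],0],[[0.4,0,-0.4],0],[[0.5,0,-0.6],0],[[0.5,0,-0.8],0],[[0.5,0,-0.8],0],[[0.5,0,-0.8],0]]' 0.06 && python3 - <<'E'
from c import *
p=car()
cv2.imwrite('pics/p2.png',topdown(p,.014,.42,.68,-.24,0.0,.45))
for q in['latch_grip','bay_mouth']:print([(np.round(d['location'],4),d['score']) for d in finder.mark_of(p,q)[:1]])
E
```

```text
clock: 20.33
tcp_pos: [0.5528, -0.0195, 0.1669]
tool_rot: [0.004, 0.66, 0.751, 0.002]
force: [0.0, 0.9, -0.5]
finger_gap: 0.0452
grasp_force: 0.0
wrist 0.6 [95.1 30.1] ang-7.5: 0.4 center scanner [-14.9  -1.3]
grip [-20.5   1. ] 0.91
[(array([ 0.4675, -0.1311,  0.0381]), 0.81)]
[(array([ 0.5714, -0.1428,  0.0069]), 0.71)]
```

View pics/p2.png

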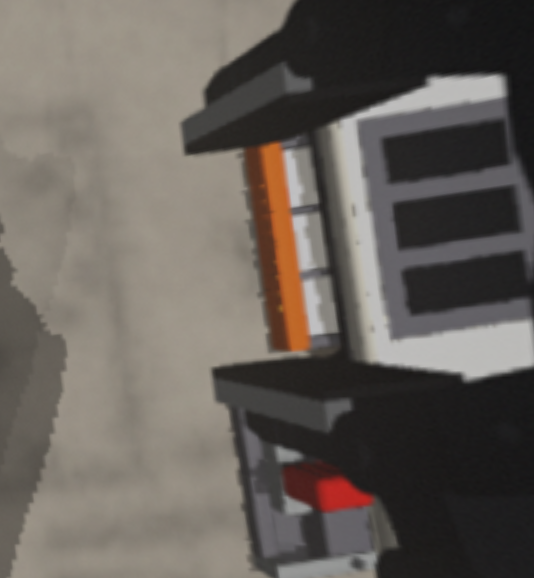

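The carrier is in square with its edge about 20 mm out, at px (245–310, 145–350), and the bolt is clear. Now I'll shut the latch.

```bash
python3 -c "
from h import *
plan([.468,-.1315,.1],97.5);plan([.468,-.1315,.027],97.5)"
```

```text
t 20.58 shift [-0.505 -0.471  0.303] turn -0.003
t 20.58 shift [-0.505 -0.47   0.668] turn -0.003
```

```bash
python3 -m inch '[[[-0.15,-0.15,0],0],[[-0.3,-0.3,0],0],[[-0.45,-0.45,0.1],0],[[-0.5,-0.47,0.25],0],[[-0.505,-0.47,0.35],0],[[-0.505,-0.47,0.5],0],[[-0.505,-0.47,0.62],0],[[-0.505,-0.47,0.665],0],[[-0.505,-0.47,0.665],0],[[-0.505,-0.47,0.665],0]]' && python3 -m inch '[[[0,0,0],0],[[0,0,0],0],[[0,0,0],0],[[0,0,0],0],[[0,0,0],0]]' -1 40
```

```text
clock: 21.42
tcp_pos: [0.4695, -0.1313, 0.029]
tool_rot: [-0.001, 0.66, 0.751, -0.0]
force: [0.3, -0.3, -0.3]
finger_gap: 0.0451
grasp_force: 0.0
clock: 21.83
tcp_pos: [0.4707, -0.1318, 0.0309]
tool_rot: [0.001, 0.66, 0.751, 0.0]
force: [-1.1, 0.4, 7.1]
finger_gap: 0.0131
grasp_force: 41.9
```

```bash
python3 -m inch '[[[0,0.03,0],0],[[0,0.06,0],0],[[0,0.09,0],0],[[0,0.12,0],0],[[0,0.15,0],0],[[0,0.165,0],0],[[0,0.165,0],0],[[0,0.165,0],0]]' && python3 -m inch '[[[0,0.01,0],0],[[0,0.02,0],0],[[0,0.03,0],0],[[0,0.035,0],0],[[0,0.035,0],0]]'
```

```text
clock: 22.5
tcp_pos: [0.5038, -0.1267, 0.0309]
tool_rot: [0.001, 0.66, 0.751, 0.001]
force: [1.6, 4.2, 6.6]
finger_gap: 0.0133
grasp_force: 41.9
clock: 22.92
tcp_pos: [0.5065, -0.1261, 0.0308]
tool_rot: [-0.002, 0.659, 0.752, -0.002]
force: [-14.0, -2.9, 17.1]
finger_gap: 0.013
grasp_force: 43.1
```

```bash
python3 -m inch '[[[0,0.01,0],0],[[0,0.015,0],0],[[0,0.015,0],0]]' && python3 -m inch '[[[0,-0.02,0],0],[[0,-0.03,0],0],[[0,-0.03,0],0],[[0,-0.03,0],0]]' 0.1 && python3 -m inch '[[[0,0,-0.15],0],[[0,0,-0.35],0],[[0.2,0.1,-0.5],0],[[0.4,0.1,-0.7],0],[[0.6,0.1,-0.8],0],[[0.6,0.1,-0.8],0],[[0.6,0.1,-0.8],0],[[0.6,0.1,-0.8],0]]' && python3 - <<'E'
from c import *
p=car()
cv2.imwrite('pics/p3.png',topdown(p,.014,.42,.68,-.24,0.0,.45))
for q in['latch_grip','bay_mouth','blue_carrier']:print([(np.round(d['location'],4),d['score']) for d in finder.mark_of(p,q)[:1]])
E
```

```text
clock: 23.17
tcp_pos: [0.5067, -0.126, 0.0308]
tool_rot: [-0.004, 0.659, 0.752, -0.004]
force: [-22.3, -5.2, 23.5]
finger_gap: 0.013
grasp_force: 44.1
clock: 23.5
tcp_pos: [0.5071, -0.1267, 0.0298]
tool_rot: [0.001, 0.66, 0.751, 0.0]
force: [0.6, -0.7, 0.0]
finger_gap: 0.0467
grasp_force: 0.0
clock: 24.17
tcp_pos: [0.5119, -0.0039, 0.1906]
tool_rot: [0.001, 0.659, 0.752, 0.001]
force: [0.4, -0.4, 0.3]
finger_gap: 0.0475
grasp_force: 0.0
wrist 0.8 [61.4 30.7] ang-7.5: 3.9 center scanner [-14.6 -18.6]
grip [-22.    3.1] 0.58
[(array([ 0.5055, -0.1276,  0.0367]), 0.58)]
[(array([ 0.5724, -0.1452,  0.0067]), 0.94)]
[(array([ 0.6143,  0.1159, -0.0034]), 0.97)]
```

View pics/p3.png

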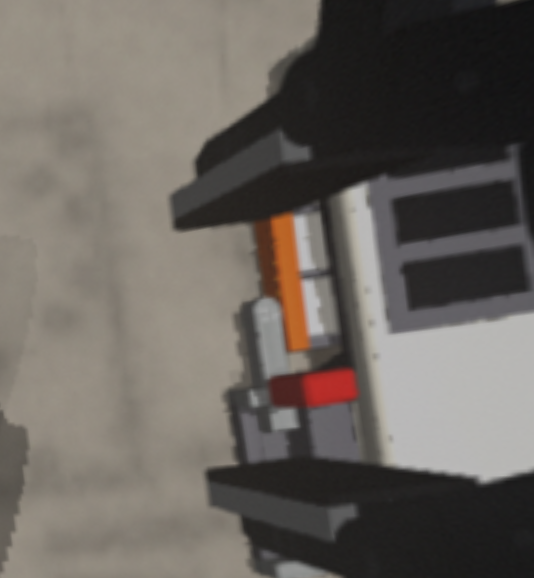

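The bolt now crosses behind the orange edge, with its tip at (265, 305), and the knob is at its shut stop at (315, 387). The robot is clear of everything.

```bash
python3 -c "
from cell import env
print(env.sign_off())"
```

```text
the job is handed in; nothing more can be done
None
```

I opened the latch to its stop, slid the orange carrier flat along the bench into the slot until it met the end stop (orange edge outwards), shut the latch fully behind it, and handed the job in at about 24 s, with nothing else on the bench meant to be touched.

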